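# Set the length stop of the bread guide to the red clip

## Task

Set the bread-portioning guide for the next loaf: with the fingertips push its sliding stop along the rails until it drops into the notch at the red clip, clicking through any notch on the way but not running past the red one, then let go and move clear. Only push the stop: do not pinch it, do not touch the black pin knob on it, and leave the sugar pot, mug and pepper mill standing where they are.

Things in the scene. Friction and masses are not known exactly. Their poses are not given: they have to be found in the camera images.
- guide: Bread guide, screwed down: pale board 175 mm (its x, -75 to +100 mm) by 460 mm (y), 20 mm thick. Two steel rails along y, 16 mm wide, at x = -45 and +45 mm, y = -170 to +170, top 30 mm above the counter. Wooden knife posts 95 mm high at x = -60 and +85, y = -195 to -215 mm. Origin: on the counter under the rails' mid-point; x points away from the robot, z up; yaw within 0.35 rad
- notch_rail (a point): Mid-point of the notched rail's top (x = +45, y = 0 mm of the guide, 30 mm above the counter), axes as the guide's. This rail has four open notches 13 mm long at y = -105, -50, +50 and +105 mm
- stop (a joint): Position of the sliding stop along the guide's y axis in m: y of its middle in the guide's frame, 0 at mid-rail, ends -0.14 and +0.14. Starts within 20 mm of mid-rail, between the inner notches. Moving it takes about 2 N, climbing out of a notch about 5 to 8 N; within about 4 mm of a notch's middle it pulls itself in, so the resistance dips, then rises steeply
- stop_plate (a point): Middle of the stop's upright aluminium plate, at x = 0 of the guide, 69 mm above the counter; axes as the guide's. Plate: 8 mm thick (y), x = -60 to +22 mm of the guide, 44 to 94 mm above the counter. It stands on a grey shoe 40 mm long (y, 20 mm either side), x = -60 to +65 mm, 32 to 44 mm above the counter
- stop_pin (a joint): Drop of the stop's spring pin in m: 0 to 0.0005 while it rides on the rail, nearly 0.004 when it has dropped into a notch with the stop centred there
- pin_knob (a point): Centre of the black knob of the spring pin, not to be touched: 20 mm wide, 12 mm high, 58 to 70 mm above the counter, at x = +45 mm of the guide in line with the plate's middle; it sinks nearly 4 mm as the pin drops
- clip_red: Red clip fixed on the board beside the notch to be set: 26 mm (x) by 12 mm (y) by 10 mm, underside 20 mm above the counter, at x = +85 mm of the guide and at its notch's y. It may be at any of the four notches; white clips of the same shape mark the others. Origin: centre of its underside; axes as the guide's
- sugar_pot: White ceramic sugar pot with a steel lid, 86 mm across and 96 mm high, loose on the counter beyond the guide. Origin: centre of its underside
- mug: Blue mug, 78 mm across and 92 mm high, loose on the counter beyond the guide. Origin: centre of its underside
- pepper_mill: Wooden pepper mill, 50 mm across and 108 mm high, loose on the counter on the robot's side of the guide near its +y end. Origin: centre of its underside

How it is judged:
By the outcome, as a careful person would: the job done as asked, in the order asked, and still so for the second after the job is handed in, with the robot touching nothing.
It also fails if it takes over 38 s, if anything falls off the work surface, if the arm or the gripper's body presses on something with over 40 N, if the wrist force passes 120 N, or if a joint passes its speed limit or range.

## Robot

A 6-joint arm with a two-finger parallel gripper is mounted at the origin on the work surface. World frame = base frame: x ahead of the robot, y to its left, z up, the work surface at z = 0. Lengths are in m, angles in rad, forces in N, time in s.
With the tool pointing down it reaches from about 0.25 to 0.725 m from the base axis. Payload 4 kg.
Tool frame: the origin (TCP) lies midway between the tips of the shut fingers; the grasp point (between the pads) lies 19 mm behind it; z points along the fingers, y is the direction in which the jaws open and shut (so a half turn about z gives the same grasp; the last joint's range is limited). The gripper opens to 85 mm and grips with 20 to 120 N. Pads are 22 mm wide; open, the fingers measure 114 mm over their backs; the gripper's body (76 mm by 85 mm) begins 54 mm behind the grasp point. The pads swing forward as they close: fully open they stand 13 mm farther back than shut.
Start: joints at [-1.284, 0.241, 0.005, 1.335, 0, 1.571], TCP at [0.141, -0.48, 0.231] pointing down, gripper open.
Joint ranges: [-2.72, 2.72], [-1.05, 1.87], [-1.09, 1.28], [-1.99, 2.15], [-1.42, 1.44], [-3.14, 3.14]. Speed limits (rad/s): [2.79, 2.79, 3.14, 3.14, 3.14, 3.14].

## Interface

Orientations are given as a unit quaternion [x, y, z, w].
In Python, from workcell import get_obs, camera, camera_model, job_done, masks_of gives the robot as it stands.
- The arm moves only by the tool jog_arm, never from a script. Its argument "deltas" is a list that holds one entry, the list of rows, each a list of 7 numbers: the shift along the tool's x, y, z in mm, then the turn, a rotation vector about the tool's x, y, z in degrees, then the finger opening in mm, from 0 to 85.4. A call has 1 to 5 rows; each row shifts and turns the pose as measured when the row begins, along the tool's axes as they then stand; what a row does not reach is not made up. A row lasts 1/10 s, in which the tool goes at most 50 mm and 8.59 degrees, less where a joint would pass 70% of its speed; a pose out of reach is approached as far as the arm can. A call with a gripper value outside its range is refused whole. The fingers move at their own pace and stop on an object; the grip force is fixed at half the most. Time passes only in rows, so rows that do not move let the fingers close. It gives the time, the measured TCP pose, the force and the opening at its end, in the units of the state.
- get_obs(): the state, without advancing time (a new reading comes with each control period).
- camera(name): name is "scene" or "top" or "wrist"; returns the picture (384x512x3 uint8, red, green, blue); there is no depth.
- camera_model(name): a dict with "fovy" (degrees; the focal length in pixels is half the picture's height over the tangent of half this angle, whatever the lens; pixels are square), "cx", "cy" (the principal point, pixels), "pose" (4x4, takes a point from camera to world coordinates); the wrist camera has in their place "T_tool_cam" (4x4, takes a point from camera to tool coordinates, whose origin is the TCP and whose axes are the flange's). Camera axes: x right, y down, z forward; pixel columns grow to the right and rows downward; lengths in m; the calibration is good to about 2 mm. A picture is of the moment at which its call begins: read the wrist's pose just before it. camera_model takes no time and is no camera call.
- job_done(): hands the job in, once; it reports no verdict.
Trained networks look in the newest picture that a camera, given by its name, has taken for a name from the list of things; names that differ only in an ending like _2 or _b are one class to them, and where a whole thing is asked for, a point or a joint stands for the part that bears it (a point fixed in the world has none). Each returns a list of dicts, best first, with "conf" (0 to 1); they miss things now and then, are a little off and sometimes report something else, mostly with a low value. They report only what shows in the picture. A call takes as long as a camera call.
- masks_of(target, camera): "pixels" (384x512 bool, what is visible of it) and "at" ([column, row] in pixels, amid what is visible of it).
The state is a dict: "clock": time; "joint_pos": joint angles; "joint_vel": joint speeds; "tau": joint torques, N m; "eef_pos": TCP position; "tool_rot": TCP orientation; "ft_force": force on the tool from outside, world axes, zero at the start; "ft_torque": the same for the moment, N m; "grip_width": finger opening in m.
Only numpy, scipy, OpenCV 4.12 (cv2) and the standard library are available. Lean on these libraries where they do the work, as an engineer would, in place of code of your own. Each camera call takes 0.05 s, during which the arm holds its last target. There are 200 camera calls.

## Working session

There is one attempt and no reset: what is moved stays moved. The work goes in short steps, Python scripts to look and compute and a tool call to move; the robot and the scene stay as the last step left them, time stands still between calls to the robot, and variables do not carry over. Pictures are saved under pics/ and viewed, about 8 in all and at most 12, crops included, and the job is handed in when it is done.

Besides the shell and the picture viewer there is one more tool, called after "Request:" as name(argument=value, ...) on one line, values as JSON. jog_arm: Moves the arm, as the interface text tells. Its arguments: {"type":"object","properties":{"deltas":{"type":"array"}},"required":["deltas"]}

```bash
mkdir -p pics
cat > h.py <<'E'
import numpy as np,cv2
from workcell import *
def shot(n,f):
    im=camera(n); cv2.imwrite('pics/'+f,cv2.cvtColor(im,cv2.COLOR_RGB2BGR)); return im
def ray(m,uv,P=None):
    f=192/np.tan(np.radians(m['fovy'])/2); T=m['pose'] if P is None else P
    d=np.array([(uv[0]-m['cx'])/f,(uv[1]-m['cy'])/f,1]); T=np.array(T)
    return T[:3,3],T[:3,:3]@d
def atz(m,uv,z,P=None):
    o,d=ray(m,uv,P); return o+d*(z-o[2])/d[2]
def proj(m,p,P=None):
    T=np.array(m['pose'] if P is None else P); f=192/np.tan(np.radians(m['fovy'])/2)
    c=T[:3,:3].T@(np.array(p)-T[:3,3]); return np.array([c[0]/c[2]*f+m['cx'],c[1]/c[2]*f+m['cy']])
E
python3 - <<'E'
from h import *
a=shot('top','top1.png');b=shot('scene','sc1.png')
for n in['top','scene']:
    m=camera_model(n);print(n,m['fovy'],m['cx'],m['cy'],np.round(m['pose'],3).tolist(),[k for k in m])
o=get_obs();print(o)
m=camera_model('top')
for t,z in [('clip_red',.03),('stop_plate',.094),('pin_knob',.07),('guide',.02),('sugar_pot',.096),('mug',.092),('pepper_mill',.108)]:
    for r in masks_of(t,'top')[:2]: print(t,r['conf'],r['at'],r['pixels'].sum(),np.round(atz(m,r['at'],z),4))
print(get_obs()['clock'])
E
```

```text
top 50.499034229028865 247.05234404208485 188.77487031302215 [[-0.023, -0.999, 0.035, 0.529], [-1.0, 0.023, -0.007, 0.059], [0.007, -0.035, -0.999, 0.743], [0.0, 0.0, 0.0, 1.0]] ['fovy', 'cx', 'cy', 'pose']
scene 51.847755564386205 251.9683644033281 196.51851231590564 [[0.439, 0.63, -0.641, 0.978], [0.898, -0.324, 0.297, -0.149], [-0.02, -0.706, -0.708, 0.558], [0.0, 0.0, 0.0, 1.0]] ['fovy', 'cx', 'cy', 'pose']
{'clock': 0.1, 'joint_pos': array([-1.28402243e+00,  2.41332507e-01,  3.88182096e-03,  1.33516903e+00,
       -2.82190110e-06,  1.57081654e+00]), 'joint_vel': array([ 0.00021015, -0.00282572,  0.00271912,  0.00202337,  0.00142411,
        0.00041758]), 'tau': array([ 5.59982400e-04, -3.73137581e+01,  2.53010416e+01,  1.08833757e-02,
        2.70852132e-05,  3.66211168e-06]), 'eef_pos': array([ 0.14127555, -0.47906112,  0.23051324]), 'tool_rot': array([ 9.89738725e-01,  1.42886054e-01, -1.31683290e-04, -9.02136132e-04]), 'ft_force': array([0.11662056, 0.39540527, 0.13768983]), 'ft_torque': array([-0.00982835,  0.02024006,  0.02922896]), 'grip_width': 0.08560971081730195}
clip_red 0.54 [367.5, 174.6] 87 [ 0.5735 -0.1586  0.03  ]
stop_plate 0.84 [295.0, 205.8] 1709 [ 0.5222 -0.0215  0.094 ]
pin_knob 0.61 [302.0, 187.0] 110 [ 0.5529 -0.037   0.07  ]
pin_knob 0.47 [305.7, 204.0] 24998 [ 0.5246 -0.0423  0.07  ]
guide 0.61 [303.1, 208.2] 25289 [ 0.5169 -0.045   0.02  ]
sugar_pot 0.73 [247.2, 101.2] 2073 [0.6915 0.0509 0.096 ]
mug 0.86 [352.0, 105.9] 2591 [ 0.6813 -0.1183  0.092 ]
pepper_mill 0.64 [196.6, 279.6] 887 [0.4117 0.1357 0.108 ]
pepper_mill 0.36 [353.4, 107.6] 2593 [ 0.6748 -0.116   0.108 ]
0.45
```

View pics/top1.png

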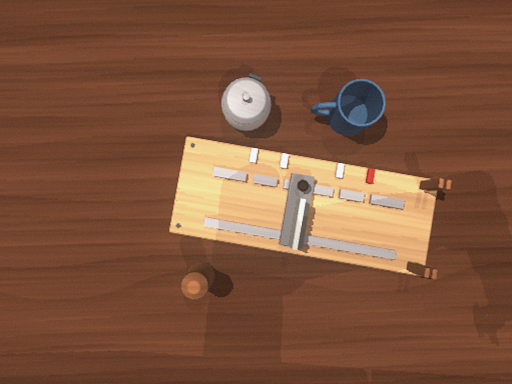

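View pics/sc1.png

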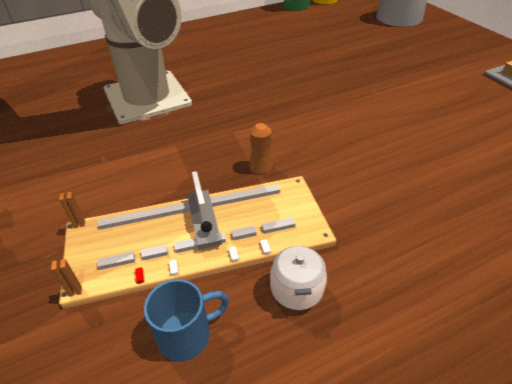

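The top view shows the red clip at (370,176). It is the outermost clip on the side of the knife posts, so the target notch is y = -105. The white clips are at (340,171), (285,161) and (254,156). The scene view agrees, and the stop sits at mid-rail. Next I fit the guide pose.

```bash
cat >> h.py <<'E'
def G(g,p):
    c,s=np.cos(g[2]),np.sin(g[2]); return np.array([g[0]+c*p[0]-s*p[1],g[1]+s*p[0]+c*p[1],p[2]])
def Gi(g,p):
    c,s=np.cos(g[2]),np.sin(g[2]); d=np.array(p[:2])-g[:2]; return np.array([c*d[0]+s*d[1],-s*d[0]+c*d[1]])
E
python3 - <<'E'
from h import *
from scipy.optimize import least_squares
m=camera_model('top')
im=cv2.imread('pics/top1.png');
P=[((.085,-.105,.03),(370.5,175.5)),((.085,-.05,.03),(340,170.5)),((.085,.05,.03),(285,161)),((.085,.105,.03),(254,155.5)),
((.1,.23,.02),(187,138)),((.1,-.23,.02),(438,180)),((-.075,.23,.02),(171,233)),((-.075,-.23,.02),(425,274))]
f=lambda g:np.concatenate([proj(m,G(g,p))-uv for p,uv in P])
r=least_squares(f,[.52,-.04,-.16]);g=r.x;print(g,np.round(r.fun.reshape(-1,2),1).tolist());np.save('g.npy',g)
for n,uv,z in[('knob',(303,186),.07),('plate end far',(303.5,199),.094),('plate near',(296,248),.094)]: print(n,Gi(g,atz(m,uv,z)))
for y in(0,-.105):print(G(g,(-.015,y,.06)))
big=cv2.resize(im[120:290,160:450],None,fx=2.7,fy=2.7,interpolation=cv2.INTER_CUBIC)
for p in [(x,y,.03) for x in(.037,.053) for y in(-.17,-.1115,-.0985,-.0565,-.0435,.0435,.0565,.17)]+[p for p,_ in P]:
    u=(proj(m,G(g,p))-[160,120])*2.7; cv2.circle(big,tuple(int(v) for v in u),2,(255,0,255),-1)
cv2.imwrite('pics/fit.png',big)
E
```

```text
[ 0.5082002  -0.04653542 -0.18552785] [[0.9, -0.3], [0.6, -0.4], [-0.5, -0.1], [-0.4, 0.3], [-1.3, -1.2], [2.0, -1.4], [-1.8, 0.9], [0.6, 2.0]]
knob [0.04403593 0.01626736]
plate end far [0.02210138 0.01546838]
plate near [-0.05672711  0.0150059 ]
[ 0.49345761 -0.04376844  0.06      ]
[ 0.47408875 -0.14696654  0.06      ]
```

View pics/fit.png

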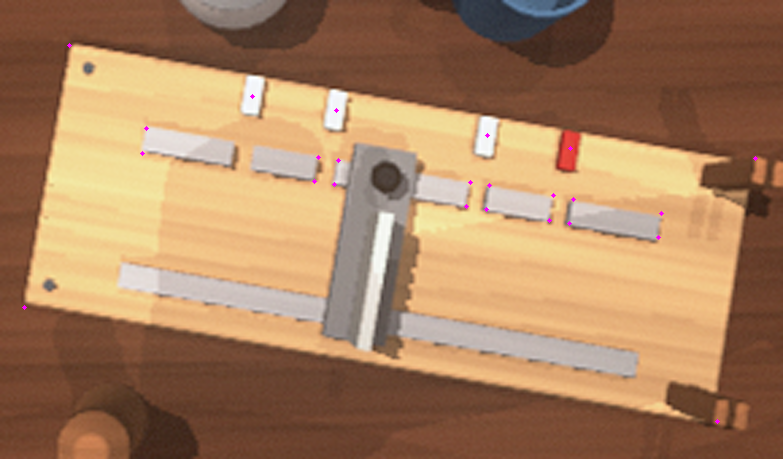

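Request:
jog_arm(deltas=[[[0,0,0,0,0,6.75,0],[0,0,0,0,0,6.75,0],[0,0,0,0,0,6.75,0],[0,0,0,0,0,6.75,0],[0,0,0,0,0,0,0]]])

```text
clock: 0.95
eef_pos: [0.1414, -0.4795, 0.2313]
tool_rot: [0.995, -0.101, 0.0, -0.0]
ft_force: [0.2, 0.2, -0.1]
grip_width: 0.0122
```

Request:
jog_arm(deltas=[[[22,-44,0,0,0,0,0],[22,-44,0,0,0,0,0],[22,-44,0,0,0,0,0],[22,-44,0,0,0,0,0],[22,-44,0,0,0,0,0]]])

```text
clock: 1.45
eef_pos: [0.2941, -0.2863, 0.2305]
tool_rot: [0.995, -0.101, 0.001, 0.002]
ft_force: [0.8, -0.9, -0.2]
grip_width: -0.0001
```

```bash
cat > st.py <<'E'
from h import *
from scipy.spatial.transform import Rotation as R
o=get_obs();g=np.load('g.npy');q=R.from_quat(o['tool_rot']).as_matrix()
F=Gi([0,0,g[2]],o['ft_force'][:2])
print('t',round(o['clock'],2),'guide xy mm',np.round(Gi(g,o['eef_pos'])*1e3,1),'z',round(o['eef_pos'][2]*1e3,1),'toolx ang',np.degrees(np.arctan2(q[1,0],q[0,0]))-np.degrees(g[2]),'tilt',np.round(q[:2,2],4),'F guide',np.round(F,2),round(o['ft_force'][2],2),'w',round(o['grip_width'],4))
E
python3 st.py
```

```text
t 1.45 guide xy mm [-166.2 -275.1] z 230.5 toolx ang -0.9898865014365494 tilt [ 0.0015 -0.0034] F guide [ 0.97 -0.69] -0.23 w -0.0001
```

Request:
jog_arm(deltas=[[[20,-44,0,0,0,-1,0],[20,-44,0,0,0,0,0],[20,-44,0,0,0,0,0],[20,-44,0,0,0,0,0],[20,-44,0,0,0,0,0]]])

```text
clock: 1.95
eef_pos: [0.4367, -0.0804, 0.2317]
tool_rot: [0.996, -0.085, 0.004, 0.003]
ft_force: [0.7, -1.2, -0.8]
grip_width: -0.0
```

Request:
jog_arm(deltas=[[[15,-32,0,0,0,0,0],[15,-32,0,0,0,0,0],[10,-20,0,0,0,0,0],[0,0,0,0,0,0,0]]])

```text
clock: 2.35
eef_pos: [0.4875, -0.0372, 0.2327]
tool_rot: [0.999, -0.045, 0.005, -0.015]
ft_force: [0.2, -1.3, -1.3]
grip_width: 0.0002
```

```bash
python3 st.py
```

```text
t 2.35 guide xy mm [-22.1   5.4] z 232.7 toolx ang 5.4428533839663285 tilt [0.0121 0.0297] F guide [ 0.43 -1.22] -1.28 w 0.0002
```

```bash
cat >> st.py <<'E'
t=R.from_euler('z',g[2])*R.from_euler('x',np.pi)
print('fix rotvec tool deg',np.round(np.degrees((R.from_quat(o['tool_rot']).inv()*t).as_rotvec()),2),'joints',np.round(o['joint_pos'],2))
E
python3 st.py
```

```text
t 2.35 guide xy mm [-22.1   5.4] z 232.7 toolx ang 5.4428533839663285 tilt [0.0121 0.0297] F guide [ 0.43 -1.22] -1.28 w 0.0002
fix rotvec tool deg [-1.78 -0.45  5.45] joints [-0.1   0.21 -0.03  1.32  0.03  3.14]
```

Joint 6 reached its limit, so I'll turn back a quarter turn and push with the finger sides instead. Tool x then lies along guide +y.

Request:
jog_arm(deltas=[[[0,0,0,-1.8,-0.5,-7,0],[0,0,0,0,0,-8.5,0],[0,0,0,0,0,-8.5,0],[0,0,0,0,0,-8.5,0],[0,0,0,0,0,-8.5,0]]])

```text
clock: 2.85
eef_pos: [0.4836, -0.0414, 0.2324]
tool_rot: [0.95, 0.313, -0.002, 0.002]
ft_force: [-0.0, 0.4, -0.1]
grip_width: 0.0004
```

Request:
jog_arm(deltas=[[[0,0,0,0,0,-8.5,0],[0,0,0,0,0,-8.5,0],[0,0,0,0,0,-8.5,0],[0,0,0,0,0,-8.5,0],[0,0,0,0,0,-8.5,0]]])

```text
clock: 3.35
eef_pos: [0.4786, -0.0472, 0.2328]
tool_rot: [0.769, 0.639, -0.005, 0.001]
ft_force: [0.5, -0.5, -0.7]
grip_width: 0.0
```

```bash
sed -i "s/t=R.from_euler('z',g\[2\])/t=R.from_euler('z',g[2]+np.pi\/2)/" st.py; python3 st.py
```

```text
t 3.35 guide xy mm [-29.   -6.1] z 232.8 toolx ang 90.09445968526566 tilt [-0.0058 -0.0081] F guide [ 0.56 -0.41] -0.71 w 0.0
fix rotvec tool deg [-0.24  0.52  0.09] joints [-0.09  0.21 -0.04  1.33 -0.01  1.66]
```

Request:
jog_arm(deltas=[[[30,6,0,-0.2,0.5,0,0],[30,6,0,0,0,0,0],[2,0,40,0,0,0,0],[0,0,40,0,0,0,0],[0,0,0,0,0,0,0]]])

```text
clock: 3.85
eef_pos: [0.5003, 0.007, 0.1531]
tool_rot: [0.77, 0.638, 0.0, 0.002]
ft_force: [0.2, -0.4, 0.5]
grip_width: 0.0001
```

```bash
python3 st.py
```

```text
t 3.85 guide xy mm [-17.6  51.2] z 153.1 toolx ang 89.91120341558661 tilt [ 0.0028 -0.0029] F guide [ 0.27 -0.35] 0.53 w 0.0001
fix rotvec tool deg [ 0.19  0.13 -0.09] joints [ 0.02  0.29 -0.14  1.14 -0.    1.77]
```

Request:
jog_arm(deltas=[[[2,0,35,0,0,0,0],[0,0,35,0,0,0,0],[0,0,22,0,0,0,0],[0,0,0,0,0,0,0]]])

```text
clock: 4.25
eef_pos: [0.5033, 0.0048, 0.0655]
tool_rot: [0.771, 0.637, 0.002, 0.005]
ft_force: [-0.9, 0.4, 0.6]
grip_width: 0.0001
```

```bash
python3 st.py; python3 -c "
from h import *
im=shot('scene','sc2.png')
cv2.imwrite('pics/sc2c.png',cv2.cvtColor(cv2.resize(im[90:310,50:350],None,fx=2.5,fy=2.5),cv2.COLOR_RGB2BGR))"
```

```text
t 4.25 guide xy mm [-14.3  49.6] z 65.5 toolx ang 89.69771829137 tilt [ 0.0093 -0.0045] F guide [-0.97  0.25] 0.57 w 0.0001
fix rotvec tool deg [ 0.57  0.15 -0.3 ] joints [ 0.01  0.38 -0.27  0.92 -0.    1.77]
```

View pics/sc2c.png

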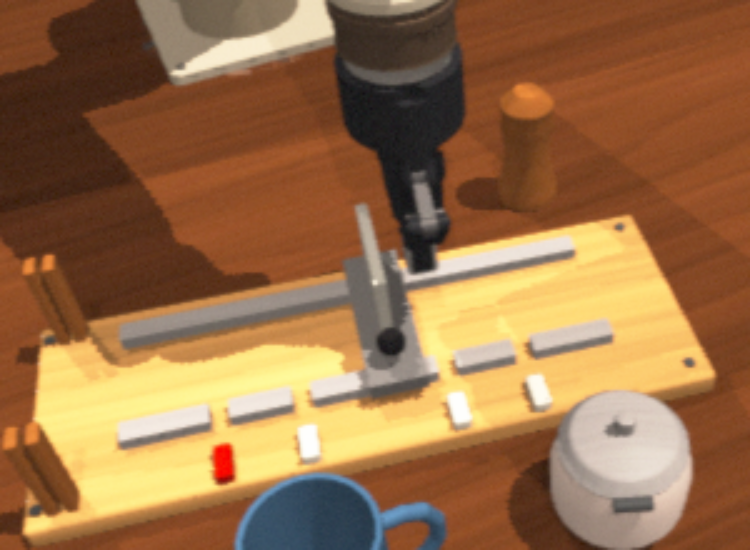

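The crop shows the fingertips beside the plate on its +y side, clear of the knob at crop position (390,341). I advance to contact.

Request:
jog_arm(deltas=[[[-7,-1,5,0.5,0,-0.3,0],[-5,0,0,0,0,0,0],[-3,0,0,0,0,0,0],[-3,0,0,0,0,0,0]]])

```text
clock: 4.7
eef_pos: [0.5046, -0.0148, 0.0685]
tool_rot: [0.77, 0.638, 0.005, 0.005]
ft_force: [0.9, 2.2, -1.9]
grip_width: 0.0002
```

```bash
python3 st.py
```

```text
t 4.7 guide xy mm [-9.4 30.5] z 68.5 toolx ang 89.96686307995583 tilt [ 0.0136 -0.0022] F guide [0.46 2.3 ] -1.88 w 0.0002
fix rotvec tool deg [ 0.79 -0.02 -0.03] joints [-0.03  0.37 -0.26  0.92 -0.    1.73]
```

Request:
jog_arm(deltas=[[[-3,0,0,0,0,0,0],[-3,0,0,0,0,0,0],[-3,0,0,0,0,0,0]]])

```text
clock: 5.0
eef_pos: [0.5032, -0.0232, 0.0693]
tool_rot: [0.769, 0.639, 0.006, 0.005]
ft_force: [0.3, 2.6, -0.7]
grip_width: -0.0
```

```bash
python3 st.py
```

```text
t 5.0 guide xy mm [-9.2 22. ] z 69.3 toolx ang 90.0123620532076 tilt [0.0151 0.0005] F guide [-0.17  2.61] -0.75 w -0.0
fix rotvec tool deg [ 0.84 -0.19  0.01] joints [-0.05  0.37 -0.27  0.92  0.    1.71]
```

Request:
jog_arm(deltas=[[[-5,-2,4,0.8,0,0,0],[-5,-1,3,0,0,0,0],[-5,-1,2,0,0,0,0],[-5,0,2,0,0,0,0],[-5,0,1,0,0,0,0]]])

```text
clock: 5.5
eef_pos: [0.4961, -0.0481, 0.0577]
tool_rot: [0.769, 0.639, 0.003, -0.0]
ft_force: [0.7, 2.2, 1.4]
grip_width: 0.0002
```

```bash
python3 st.py
```

```text
t 5.5 guide xy mm [-11.6  -3.8] z 57.7 toolx ang 90.09754984283067 tilt [0.0044 0.0044] F guide [0.28 2.28] 1.35 w 0.0002
fix rotvec tool deg [ 0.2 -0.3  0.1] joints [-0.1   0.38 -0.28  0.9   0.    1.66]
```

Request:
jog_arm(deltas=[[[-4,0,1,0,0,0,0],[-4,0,1,0,0,0,0],[-4,0,1,0,0,0,0],[-4,0,1,0,0,0,0]]])

```text
clock: 5.9
eef_pos: [0.4926, -0.0657, 0.055]
tool_rot: [0.769, 0.639, 0.003, -0.0]
ft_force: [-4.0, 2.6, 12.1]
grip_width: 0.0002
```

```bash
python3 st.py
```

```text
t 5.9 guide xy mm [-11.8 -21.8] z 55.0 toolx ang 90.05106350055986 tilt [0.0046 0.0038] F guide [-4.43  1.83] 12.12 w 0.0002
fix rotvec tool deg [ 0.22 -0.26  0.05] joints [-0.14  0.38 -0.29  0.89  0.    1.62]
```

Upward force of 12 N: something is touching. I back up slightly and check.

Request:
jog_arm(deltas=[[[0,0,-4,0,0,0,0],[0,0,0,0,0,0,0]]])

```text
clock: 6.1
eef_pos: [0.4918, -0.0669, 0.059]
tool_rot: [0.77, 0.638, 0.002, 0.0]
ft_force: [1.1, 2.7, 1.2]
grip_width: 0.0001
```

```bash
python3 st.py;  python3 -c "
from h import *
im=shot('scene','sc3.png')
cv2.imwrite('pics/sc3c.png',cv2.cvtColor(cv2.resize(im[130:290,90:300],None,fx=3.5,fy=3.5,interpolation=cv2.INTER_CUBIC),cv2.COLOR_RGB2BGR))"
```

```text
t 6.1 guide xy mm [-12.3 -23.1] z 59.0 toolx ang 89.9763879953933 tilt [0.0036 0.0028] F guide [0.63 2.82] 1.17 w 0.0001
fix rotvec tool deg [ 0.18 -0.2  -0.02] joints [-0.14  0.38 -0.29  0.9   0.    1.62]
```

View pics/sc3c.png

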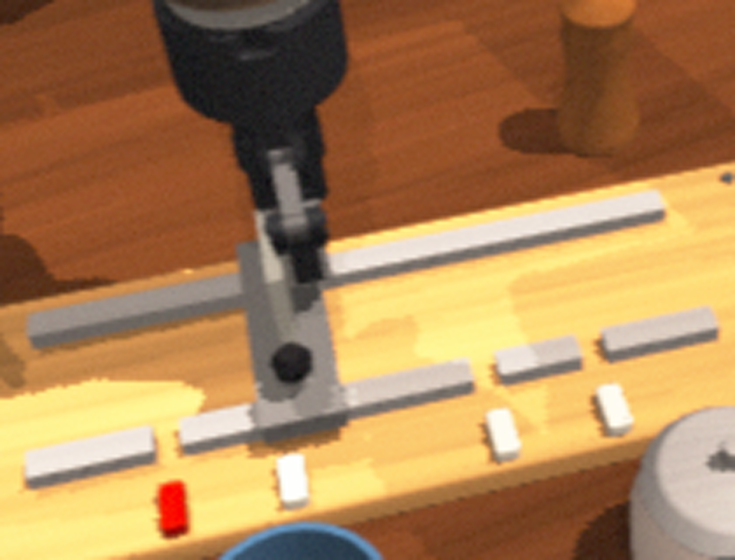

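Pulling up freed it, so the cause was probably the finger knuckle meeting the plate top. I'll stay near z = 64. The picture shows the stop nearing the -50 notch.

Request:
jog_arm(deltas=[[[-2,0,-4,0.2,-0.2,0,0],[-3,0,0,0,0,0,0],[-3,0,0,0,0,0,0]]])

```text
clock: 6.45
eef_pos: [0.4895, -0.0752, 0.0621]
tool_rot: [0.769, 0.639, -0.002, -0.001]
ft_force: [0.4, 0.3, 1.0]
grip_width: 0.0001
```

```bash
python3 st.py|head -1
```

```text
t 6.45 guide xy mm [-13.1 -31.7] z 62.1 toolx ang 90.03361641269103 tilt [-0.0031 -0.0012] F guide [0.35 0.36] 0.99 w 0.0001
```

Request:
jog_arm(deltas=[[[-3,0,0,0,0,0,0],[-3,0,0,0,0,0,0]]])

```text
clock: 6.65
eef_pos: [0.4887, -0.0793, 0.0621]
tool_rot: [0.769, 0.639, 0.001, -0.003]
ft_force: [0.6, 4.8, 1.1]
grip_width: 0.0
```

```bash
python3 st.py|head -1
```

```text
t 6.65 guide xy mm [-13.1 -35.8] z 62.1 toolx ang 90.09903878087576 tilt [-0.0022  0.0048] F guide [-0.3   4.79] 1.05 w 0.0
```

Request:
jog_arm(deltas=[[[-3,0,0,0,0,0,0],[-3,0,0,0,0,0,0]]])

```text
clock: 6.85
eef_pos: [0.4876, -0.0849, 0.0621]
tool_rot: [0.769, 0.64, 0.001, -0.003]
ft_force: [0.4, 1.4, 1.0]
grip_width: -0.0002
```

```bash
python3 st.py|head -1
```

```text
t 6.85 guide xy mm [-13.2 -41.5] z 62.1 toolx ang 90.14303409523065 tilt [-0.0021  0.0062] F guide [0.15 1.41] 0.97 w -0.0002
```

The -50 notch clicked through: force dipped at tcp y = -31.7, rose to 4.8 N at -35.8, and had released by -41.5. The red notch should therefore catch at about -87 to -90.

Request:
jog_arm(deltas=[[[-6,0,0,0.1,-0.3,0,0],[-6,0,0,0,0,0,0],[-6,0,0,0,0,0,0],[-6,0,0,0,0,0,0],[-4,0,0,0,0,0,0]]])

```text
clock: 7.35
eef_pos: [0.4816, -0.1148, 0.0621]
tool_rot: [0.769, 0.639, -0.002, -0.002]
ft_force: [0.0, 2.9, 0.8]
grip_width: -0.0001
```

```bash
python3 st.py
```

```text
t 7.35 guide xy mm [-13.5 -72. ] z 62.1 toolx ang 90.13410793723071 tilt [-0.0057  0.0012] F guide [-0.5   2.88] 0.84 w -0.0001
fix rotvec tool deg [-0.33 -0.01  0.13] joints [-0.23  0.38 -0.28  0.92 -0.    1.52]
```

Request:
jog_arm(deltas=[[[-3,0,0,0,0,0,0],[-3,0,0,0,0,0,0],[-2,0,0,0,0,0,0],[-2,0,0,0,0,0,0]]])

```text
clock: 7.75
eef_pos: [0.4792, -0.1271, 0.0619]
tool_rot: [0.769, 0.639, -0.003, -0.002]
ft_force: [-0.2, 0.2, 0.1]
grip_width: 0.0
```

```bash
python3 st.py|head -1
```

```text
t 7.75 guide xy mm [-13.6 -84.6] z 61.9 toolx ang 90.03862518298102 tilt [-0.0063 -0.001 ] F guide [-0.22  0.19] 0.15 w 0.0
```

Request:
jog_arm(deltas=[[[-2,0,0,0,0,0,0],[-2,0,0,0,0,0,0]]])

```text
clock: 7.95
eef_pos: [0.4784, -0.1314, 0.0618]
tool_rot: [0.769, 0.639, -0.003, -0.002]
ft_force: [1.0, 4.2, 1.2]
grip_width: -0.0
```

```bash
python3 st.py|head -1
```

```text
t 7.95 guide xy mm [-13.7 -88.9] z 61.8 toolx ang 90.035300825431 tilt [-0.0064 -0.0007] F guide [0.26 4.29] 1.21 w -0.0
```

The force dipped to 0.2 N and then rose to 4.3 N, so the stop is in the red notch. I let go, move clear and check.

Request:
jog_arm(deltas=[[[3,0,0,0,0,0,0],[10,0,0,0,0,0,0],[20,0,0,0,0,0,0],[10,0,-40,0,0,0,0],[0,0,-45,0,0,0,0]]])

```text
clock: 8.45
eef_pos: [0.4819, -0.0861, 0.1418]
tool_rot: [0.77, 0.638, -0.009, -0.007]
ft_force: [1.5, 0.2, 0.9]
grip_width: 0.0001
```

Request:
jog_arm(deltas=[[[0,-45,-20,0,0,0,0],[0,-45,-10,0,0,0,0],[0,-45,0,0,0,0,0],[0,-45,0,0,0,0,0],[0,0,0,0,0,0,0]]])

```text
clock: 8.95
eef_pos: [0.3062, -0.0503, 0.1804]
tool_rot: [0.768, 0.64, -0.005, -0.0]
ft_force: [1.0, -1.0, 0.1]
grip_width: -0.0001
```

```bash
python3 st.py
python3 - <<'E'
from h import *
t=shot('top','top2.png');s=shot('scene','sc4.png');g=np.load('g.npy');m=camera_model('top')
for n,z in [('pin_knob',.067),('stop_plate',.094),('sugar_pot',.096),('mug',.092),('pepper_mill',.108)]:
    for r in masks_of(n,'top')[:2]: print(n,r['conf'],r['at'],np.round(Gi(g,atz(m,r['at'],z))*1e3,1),r['pixels'].sum())
a=cv2.resize(t[120:290,160:450],(780,457),interpolation=cv2.INTER_CUBIC)
cv2.imwrite('pics/top2c.png',cv2.cvtColor(a,cv2.COLOR_RGB2BGR))
cv2.imwrite('pics/sc4c.png',cv2.cvtColor(cv2.resize(s[160:340,50:290],None,fx=3,fy=3,interpolation=cv2.INTER_CUBIC),cv2.COLOR_RGB2BGR))
E
```

```text
t 8.95 guide xy mm [-197.8  -40.9] z 180.4 toolx ang 90.22989710790337 tilt [-0.0075 -0.0054] F guide [ 1.22 -0.82] 0.11 w -0.0001
fix rotvec tool deg [-0.37  0.38  0.23] joints [-0.16 -0.1  -0.51  1.17 -0.01  1.6 ]
pin_knob 0.52 [370.8, 196.9] [ 44.6 -98.5] 71
stop_plate 0.76 [364.5, 223.1] [ -0.1 -86.6] 1884
sugar_pot 0.78 [246.1, 101.9] [160.8 131.1] 2173
mug 0.85 [353.1, 106.3] [183.  -40.4] 2671
pepper_mill 0.73 [197.4, 278.0] [-125.8  160.5] 912
```

View pics/top2c.png

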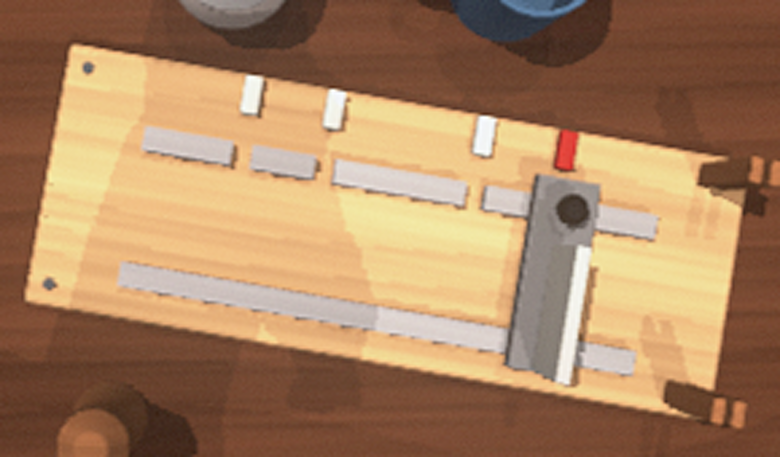

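View pics/sc4c.png

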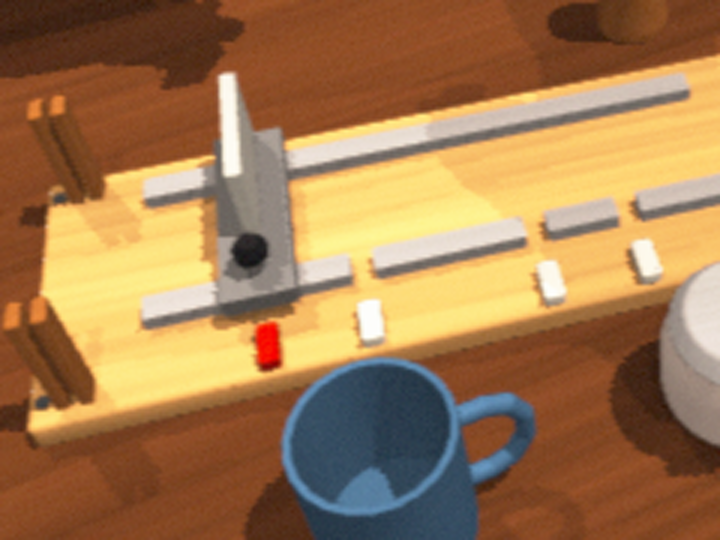

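The top crop shows the stop in line with the red clip, with the shoe spanning about 530–600 and the knob at (573,210). The scene crop agrees. I compute centring and pin drop from both views.

Run:
```python
from h import *
from scipy.optimize import least_squares
g=np.load('g.npy')
def knob(f,lo,hi):
    im=cv2.imread('pics/'+f).max(2)[lo[1]:hi[1],lo[0]:hi[0]]
    n,l,s,c=cv2.connectedComponentsWithStats((im<55).astype(np.uint8))
    i=1+np.argmax(s[1:,4]);return c[i]+lo,s[i,4]
for tag,ft,bt,fs,bs in[('before','top1.png',((292,176),(314,196)),'sc1.png',((194,214),(220,236))),('after','top2.png',((362,187),(384,208)),'sc4.png',((122,232),(146,255)))]:
    a,na=knob(ft,*bt);b,nb=knob(fs,*bs)
    T,S=camera_model('top'),camera_model('scene')
    r=least_squares(lambda p:np.r_[proj(T,p)-a,proj(S,p)-b],[.5,-.1,.06])
    print(tag,a,na,b,nb,'guide mm',np.round(Gi(g,r.x)*1e3,1),'z',round(r.x[2]*1e3,1),'res',np.round(r.fun,1),'top only',Gi(g,atz(T,a,.068))*1e3)
# predicted shoe corners at y=-105 on the after picture
im=cv2.imread('pics/top2.png');T=camera_model('top');big=cv2.resize(im[165:270,340:400],None,fx=5.5,fy=5.5,interpolation=cv2.INTER_CUBIC)
for y,c in((-.105,(0,255,0)),):
    for p in((.065,y+.02,.044),(.065,y-.02,.044),(-.06,y+.02,.044),(-.06,y-.004,.094),(.022,y-.004,.094),(.022,y+.004,.094),(.045,y,.066)):
        u=(proj(T,G(g,p))-[339.5,164.5])*5.5;cv2.circle(big,tuple(int(v) for v in u),2,c,-1)
cv2.imwrite('pics/chk.png',big)
```

```text
Traceback (most recent call last):
ValueError: attempt to get argmax of an empty sequence
```

Run:
```python
from h import *
from scipy.optimize import least_squares
g=np.load('g.npy')
def knob(f,lo,hi):
    im=cv2.imread('pics/'+f).max(2)[lo[1]:hi[1],lo[0]:hi[0]]
    n,l,s,c=cv2.connectedComponentsWithStats((im<(int(im.min())+35)).astype(np.uint8))
    i=1+np.argmax(s[1:,4]);return c[i]+lo,s[i,4]
for tag,ft,bt,fs,bs in[('before','top1.png',((292,176),(314,196)),'sc1.png',((194,214),(220,236))),('after','top2.png',((362,187),(384,208)),'sc4.png',((122,232),(146,255)))]:
    a,na=knob(ft,*bt);b,nb=knob(fs,*bs)
    T,S=camera_model('top'),camera_model('scene')
    r=least_squares(lambda p:np.r_[proj(T,p)-a,proj(S,p)-b],[.5,-.1,.06])
    print(tag,a,na,b,nb,'guide mm',np.round(Gi(g,r.x)*1e3,1),'z',round(r.x[2]*1e3,1),'res',np.round(r.fun,1),'top only',Gi(g,atz(T,a,.068))*1e3)
im=cv2.imread('pics/top2.png');big=cv2.resize(im[165:270,340:400],None,fx=5.5,fy=5.5,interpolation=cv2.INTER_CUBIC)
y=-.105
for p in((.065,y+.02,.044),(.065,y-.02,.044),(-.06,y+.02,.044),(-.06,y-.004,.094),(.022,y-.004,.094),(.022,y+.004,.094),(.045,y,.066)):
    u=(proj(T,G(g,p))-[339.5,164.5])*5.5;cv2.circle(big,tuple(int(v) for v in u),2,(0,255,0),-1)
cv2.imwrite('pics/chk.png',big)
```

```text
before [302.74509804 185.32352941] 102 [205.87804878 226.5       ] 82 guide mm [45.8 16.1] z 60.6 res [-0.3 -0.1 -0.3 -0. ] top only [45.20786899 16.5915329 ]
after [372.46226415 197.96226415] 106 [132.93684211 243.33684211] 95 guide mm [  44.1 -104. ] z 56.7 res [-0.4 -0.1 -0.4 -0. ] top only [  43.25961389 -101.172873  ]
```

View pics/chk.png

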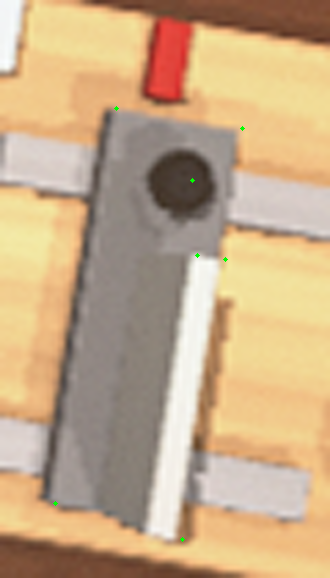

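The knob sank 3.9 mm (60.6 to 56.7 mm) at y ≈ -104 mm, so the pin is in the notch. The loose items are where they were. I hand in.

```bash
python3 -c "
from workcell import *
print(job_done(), get_obs()['clock'])"
```

```text
the job is handed in; nothing more can be done
the job is handed in; nothing more can be done
```

The stop is set in the notch at the red clip (y = -105 mm). I pushed it there with shut fingertips, clicking through the -50 mm notch on the way. Then I backed off, lifted clear and handed the job in at about 9 s.

**Last checks**
- **Force while pushing:** at the red notch it dipped to 0.2 N, then rose to 4.3 N, the same pattern as at the -50 mm notch. I let go there.
- **Pin drop:** seen from the top and scene cameras together, the knob is at y ≈ -104 mm and 3.9 mm lower than at the start, so the pin has dropped.
- **Loose items:** the sugar pot, mug and pepper mill stayed within about 2 px of where they were. The force after moving clear was about 1 N, which is sensor noise.

**What disagreed or went wrong**
- **Position reading:** the top camera alone puts the knob at about -101 mm. I put this down to calibration and pixel error, because the pin drop shows the stop is seated.
- **Unplanned contact:** while pushing at a height of 55 mm the wrist briefly read 12 N upward, probably the finger knuckle touching the top of the plate. I raised the tool at once and pushed on at 62 mm.
- **Joint 6 limit:** it reached its end of range (about 3.14 rad) during the approach, so I turned the tool back a quarter turn. It read 3.14 there, and I did not check it to finer than 0.01 rad.

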